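# Clear the dropped nut and reset the tripped bench breaker

### The arm

A 6-joint arm with a two-finger parallel gripper is mounted at the origin on a cart in front of the work surface, level with it; the furniture and walls round the work are solid. World frame = base frame: x ahead of the robot, y to its left, z up, the work surface at z = 0. Lengths are in m, angles in rad, forces in N, time in s.
With the tool pointing down it reaches from about 0.425 to 1.125 m from the base axis. Payload 14.9 kg.
Tool frame: the origin (TCP) lies midway between the tips of the shut fingers; the grasp point (between the pads) lies 19 mm behind it; z points along the fingers, y is the line along which they close (so a half turn about z gives the same grasp; the last joint's range is limited). The gripper opens to 91 mm and grips with 3 to 60 N. Pads are 32 mm wide; open, the fingers measure 118 mm over their backs; the gripper's body (76 mm by 178 mm) begins 60 mm behind the grasp point.
Start: joints at [1.226, 0.379, 1.734, -0, 1.028, -0.033], TCP at [0.215, 0.666, 0.214] pointing down, gripper open.
Joint ranges: [-2.77, 2.77], [-0.74, 2.19], [0, 2.66], [-1.06, 4.2], [0.31, 2.87], [-3.08, 3.08]. Speed limits (rad/s): [1.89, 1.89, 2.39, 3.14, 3.14, 3.14].

### API

Orientations are given as a rotation vector (axis times angle).
In Python, from station import arm, optics, job_done gives the robot as it stands. The module is installed in compiled form; this text tells all that it offers.
- The arm moves only by the tool play_rows, never from a script. Its argument "commands" is a list that holds one entry, the list of rows, each a list of 7 numbers: the shift along the tool's x, y, z each as a share of 800 mm, from -1 to 1, then the turn, a rotation vector about the tool's x, y, z each as a share of 45 degrees, from -1 to 1, then the closure, from 0 (fully open) to 1 (shut). A call has 1 to 20 rows; each row is the pose to reach, as a shift and turn from the pose commanded when the call began, along the tool's axes at that moment; what a row does not reach only later rows make up. A row lasts 1/10 s, in which the tool goes at most 50 mm and 8.59 degrees, less where a joint would pass 70% of its speed; a pose out of reach is approached as far as the arm can. A call with a number of a shift or a turn outside -1 to 1 is refused whole. A call with a gripper value outside its range is refused whole. The fingers move at their own pace and stop on an object; "grip_force" is the grip in N (left out, the last holds). Time passes only in rows, so rows that repeat a pose let the fingers close. It gives the time, the measured TCP pose, the force, the opening and the grip force at its end, in the units of the state.
- arm.observe(): the state, without advancing time (a new reading comes with each control period).
- optics.camera(name): name is "side" or "top"; returns the picture (400x640x3 uint8, blue, green, red); there is no depth.
- optics.camera_info(name): a dict with "fx", "fy", "cx", "cy" (pixels), "R" (3x3) and "t" (3): a world point X has camera coordinates R X + t. Camera axes: x right, y down, z forward; pixel columns grow to the right and rows downward; lengths in m; the calibration is good to about 2 mm. A picture is of the moment at which its call begins. camera_info takes no time and is no camera call.
- job_done(): hands the job in; it is judged then, once.
The state is a dict: "time": time; "joint_pos": joint angles; "joint_velocities": joint speeds; "tau": joint torques, N m; "position": TCP position; "tool_rot": TCP orientation; "wrist_force": force on the tool from outside, world axes, zero at the start; "moment": the same for the moment, N m; "grip_width": opening from 0.0 (shut) to 1.0 (fully open); "gripper_force": force on a finger pad.
Only numpy, scipy, OpenCV 4.12 (cv2) and the standard library are available. Lean on these libraries where they do the work, as an engineer would, in place of code of your own. Each camera call takes 0.05 s, during which the arm holds its last target. There are 200 camera calls.

### The job

A brass nut dropped under the clear riser of the bench supply has tripped one of its three breakers. First drag the nut right out onto the open bench in front of the riser with the flat tee-ended probe (do not touch the nut with the gripper) and lay the probe down on the bench clear of the riser. Then reset the tripped breaker, the one whose handle stands half way: push its handle fully off (down, towards you), then throw it fully on (up, away from you), leaving the other two breakers as they stand and everything else on the bench where it is.

Things in the scene. Friction and masses are not known exactly. Their poses are not given: they have to be found in the camera images.
- supply_unit: fixed bench supply. Origin: on the bench under the middle of its riser's front edge; x points in under the riser (away from the robot), y left, z up. Riser: clear plate 190 (x) x 270 (y) mm, underside z 44, top z 50 mm, open all round, on four 14 mm round legs at x 16 and 176, y +-122 mm. On it a grey console (y +-125 mm, from x 50 mm back).
- visor_front (a point): middle of the orange front edge of the clear splash visor over the handles (unit x 113, z 257 mm): a fixed level sheet, 9 mm thick at most, y +-125 mm, going back 74 mm. Below it a gripper pointing straight down cannot bring a handle up to on: tilt the tool 25 to 40 degrees there, fingers pointing down and away from the robot.
- breaker_a: tripped breaker: white 74 x 46 mm module on the sloped panel, green mark at the on (upper) end, red at the off (lower) end. Origin: its handle's pivot, at unit x 100, z 125 mm, y +60, 0 or -60 mm (modules change places); axes as the unit's. Panel normal points up and to the robot, 35 degrees from vertical; the white face lies 12 mm out from the pivot.
- breaker_a_lever (a joint): tripped handle's angle about the unit's y axis, rad: -0.55 fully off (stop; low, towards robot), about 0 tripped (square to panel), +0.55 fully on (stop; nearly vertical). It leans (0.61 - angle) rad from vertical towards the robot. A latch stops it near +0.2 until it has been pushed below about -0.45; then it goes freely to on. Stays where left; about 2 N at the grip moves it.
- breaker_a_grip (a point): grip point of the tripped handle: centre of the short crosswise barrel at its end, 50 mm from the pivot. Barrel black with a white band, 14 mm diameter, 16 mm long (along y), to be pinched by its end faces or pushed; stem 8 x 10 mm. It turns in the fingers as the handle swings. Next handles are 60 mm away, centre to centre.
- breaker_b_lever (a joint): handle angle of the second breaker (same build): it stands on (+0.5) and must stay on
- breaker_c_lever (a joint): handle angle of the third breaker (same build): it stands off (-0.5) and must stay off
- nut: loose brass hexagon nut, 24 mm across flats (28 across corners), 13 mm high, 40 g, lying flat under the riser. Origin: centre of its underside; z up.
- probe: loose flat probe, about 90 g, on the bench. Origin: underside at the usual grip; x runs along it to the tee, z up. Blue handle 80 long (x -55 to +25), 20 wide, 22 mm high from the bench; steel strip 16 wide, 3 mm thick from x +25 to +100 mm, at z 2 to 5 mm; at its end the tee, a cross strip 68 wide (y), 4 thick, 14 mm high, its near face at x +100 mm.
- probe_tee (a point): middle of the near face of the probe's tee (the face that drags), 100 mm ahead of the probe's origin and 7 mm above its underside
- stopper_loose: loose red-brown rubber stopper, 29 mm diameter, 26 mm high; bystander, leave alone. Origin: centre of its underside; z up.
- crucible: loose white porcelain crucible, 40 mm diameter, 34 mm high; bystander, leave alone. Origin: centre of its underside; z up.
- dropper_1: loose dropper bottle with red bulb, 42 mm diameter, 107 mm high; bystander, leave alone. Origin: centre of its underside; z up.
- powder_jar: loose sample jar with white cap, 60 mm diameter, 85 mm high; bystander, leave alone. Origin: centre of its underside; z up.
- tweezers: loose steel tweezers lying on the bench, 119 mm long (along its y), 15 wide, 8 mm high; bystander, leave alone. Origin: centre of its underside; z up.

How it is judged:
On the way, in this order (a step that is already met when the one before it is completed fails the run):
1. the nut has been dragged out from under the riser's front edge (x of nut in the frame of supply_unit below -0.014 m and height (world z) of nut above -0.005 m), for 0.2 s.
2. the tripped handle is pushed fully off (value of joint breaker_a_lever below -0.48 rad), for 0.1 s.
3. the handle is thrown fully on (value of joint breaker_a_lever above 0.48 rad), for 0.2 s.
At the end, for the whole second after the job is handed in: tripped handle now on (over 0.48 of 0.55 rad), second handle still on, third still off (within 0.1 rad); nut flat on the bench with its centre 14 mm or more ahead of the riser's front edge; probe on the bench, tee out in front of the riser; both at rest (all of step 1 and value of joint breaker_a_lever above 0.48 rad and height (world z) of each of nut, probe below 0.012 m and linear speed of each of nut, probe below 0.02 m/s and x of probe_tee in the frame of supply_unit below -0.004 m and height (world z) of probe above -0.005 m and value of joint breaker_b_lever above 0.45 rad and value of joint breaker_c_lever below -0.45 rad); the robot touches nothing.
It fails at once if the breaker is thrown on while the nut is still under the riser (value of joint breaker_a_lever above 0.35 rad and x of nut in the frame of supply_unit above -0.01 m).
It fails at once if the gripper touches the nut (contact force between any of the fingers, the arm and nut above 0.5 N).
It fails at once if another breaker's handle is moved (value of joint breaker_b_lever below 0.4 rad or value of joint breaker_c_lever above -0.4 rad).
It fails at once if a bystander is pushed more than 30 mm or knocked over (distance of any of stopper_loose, crucible, dropper_1, powder_jar, tweezers from where it was at the start of the episode above 0.03 m or angle between any of stopper_loose, crucible, dropper_1, powder_jar's own z axis and vertical above 0.6 rad).
It also fails if it takes over 67 s, if anything falls off the work surface, if the arm or the gripper's body presses on something with over 40 N, if the wrist force passes 120 N, or if a joint passes its speed limit or range.

## Working session

There is one attempt and no reset: what is moved stays moved. The work goes in short steps, Python scripts to look and compute and a tool call to move; the robot and the scene stay as the last step left them, time stands still between calls to the robot, and variables do not carry over. Pictures are saved under pics/ and viewed, at most 12 in all, crops included, and the job is handed in when it is done.

Besides the shell and the picture viewer there is one more tool, called after "Emit:" as a command line: name --argument value ..., lists and objects as JSON in quotes. play_rows: Moves the arm, as the interface text tells. Shift numbers are shares of 800 mm and turn numbers shares of 45 degrees, none past 1 either way. Its arguments: {"type":"object","properties":{"commands":{"type":"array","items":{"type":"array","items":{"type":"array","items":{"type":"number","minimum":-1,"maximum":1}}}},"grip_force":{"type":"number"}},"required":["commands"]}

```bash
mkdir -p pics; python3 - <<'E'
from station import arm, optics
import cv2, numpy as np
print(arm.observe())
for n in("side","top"):
    im=optics.camera(n); cv2.imwrite(f"pics/{n}0.png",im); cv2.imwrite(f"pics/{n}0b.png",cv2.resize(im,(800,500),interpolation=cv2.INTER_CUBIC))
    print(n,optics.camera_info(n))
E
```

```text
{'time': 0.0, 'joint_pos': array([ 1.22572424e+00,  3.79432708e-01,  1.73477946e+00,  3.96393456e-05,
        1.02844441e+00, -3.32721661e-02]), 'joint_velocities': array([ 0.00017348,  0.00044141,  0.00037453, -0.00083409,  0.00049519,
       -0.00030546]), 'tau': array([-4.95088287e-03, -7.63730478e+01, -4.34366012e+01,  6.48752111e-02,
        4.24964621e-02, -8.88708882e-05]), 'position': array([0.21458865, 0.66589309, 0.21327201]), 'tool_rot': array([-4.87788067e-01, -3.10325605e+00,  1.63124327e-03]), 'wrist_force': array([-0.0371265 , -0.05934668, -1.71745306]), 'moment': array([-0.0516785 ,  0.02619916,  0.02981371]), 'gripper_force': 0.0, 'grip_width': 0.9980056283711928}
side {'fx': 401.6507300488508, 'fy': 401.6507300488508, 'cx': 325.955385018059, 'cy': 199.90323391640618, 'R': array([[ 0.91050889, -0.41330222,  0.01244351],
       [-0.14346919, -0.34400212, -0.9279435 ],
       [ 0.3878017 ,  0.84311554, -0.37251313]]), 't': array([-0.56422111,  0.2098711 ,  0.84747107])}
top {'fx': 414.42803305337833, 'fy': 414.42803305337833, 'cx': 322.57326825513246, 'cy': 201.52086435086844, 'R': array([[-0.02660887, -0.99963826, -0.00391358],
       [-0.98270191,  0.02687541, -0.1832339 ],
       [ 0.1832728 , -0.00102976, -0.98306156]]), 't': array([-0.00414918,  0.61021382,  1.26915301])}
```

View pics/top0b.png

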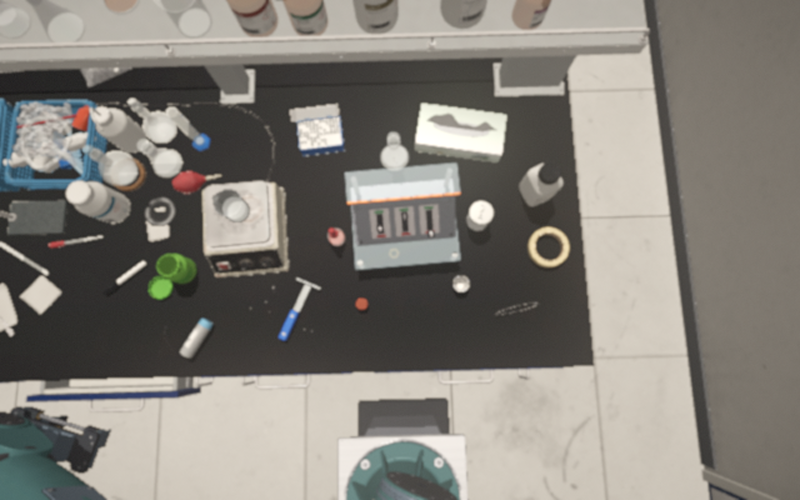

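View pics/side0b.png

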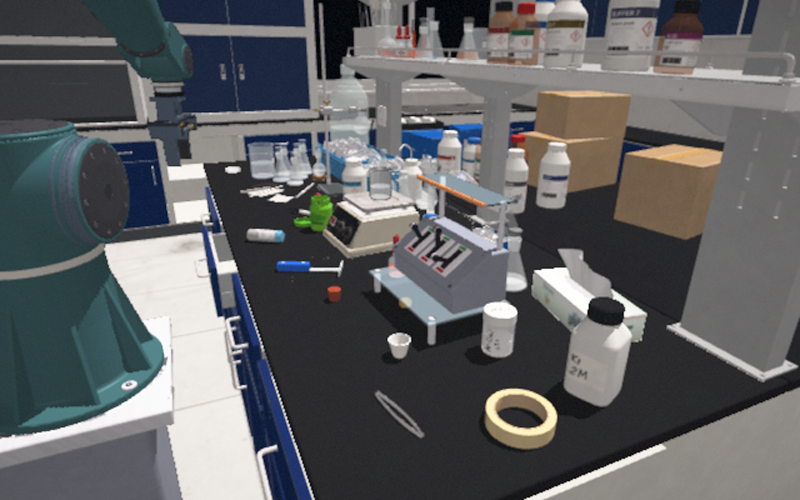

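The top view shows the probe at about (300,310), the nut near (394,253) under the riser, and the handles at about (380..430,220). The side view shows the three handles at about (420..445,235). I'll enlarge both.

```bash
python3 - <<'E'
import cv2
im=cv2.imread("pics/top0.png")[130:275,215:405]; cv2.imwrite("pics/topc.png",cv2.resize(im,None,fx=4,fy=4,interpolation=cv2.INTER_CUBIC))
im=cv2.imread("pics/side0.png")[130:280,215:415]; cv2.imwrite("pics/sidec.png",cv2.resize(im,None,fx=4,fy=4,interpolation=cv2.INTER_CUBIC))
E
```

```text
(no output)
```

View pics/topc.png

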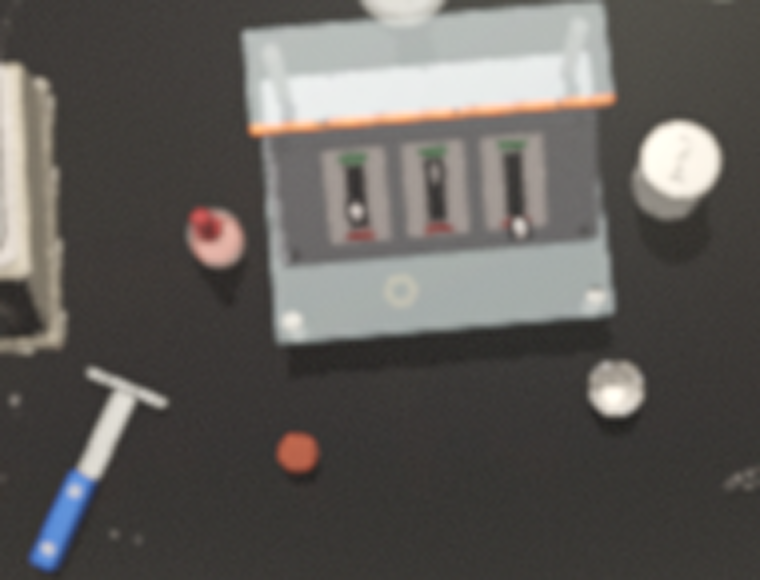

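View pics/sidec.png

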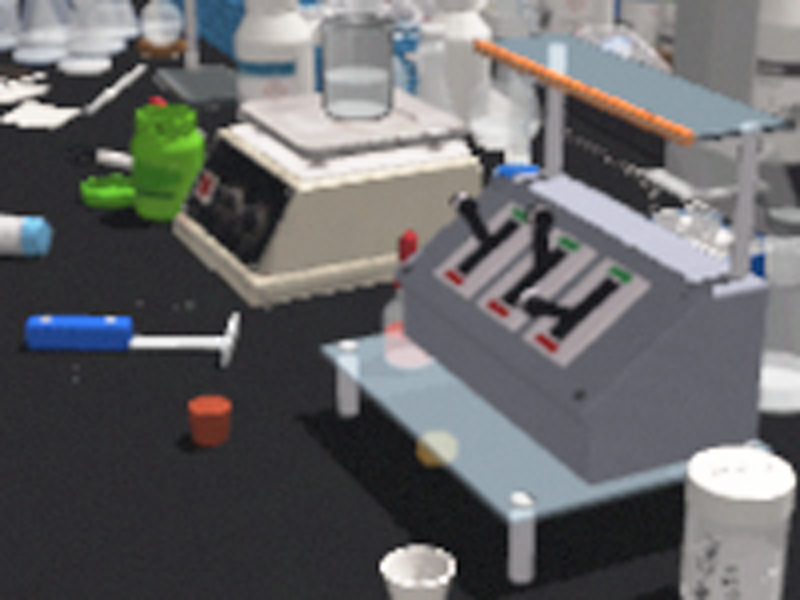

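The left breaker (y +60) stands half way, the middle one is on and the right one is off. In the crops: tripped grip at (357,211) top and (463,201) side, nut at (400,291) top and (437,449) side, tee from (88,370) to (168,404), handle end at (45,560).

```bash
cat >h.py <<'E'
from station import arm, optics
import cv2, numpy as np
from scipy.optimize import least_squares
from scipy.spatial.transform import Rotation as Ro
CI={n:optics.camera_info(n) for n in("top","side")}
OFF={"top":(215,130),"side":(215,130)}
def proj(n,X):
    c=CI[n]; p=c["R"]@X+c["t"]; return np.array([c["cx"]+c["fx"]*p[0]/p[2],c["cy"]+c["fy"]*p[1]/p[2]])
def crop(n,p,f=4,off=None): return (np.array(p)+.5)/f-.5+(off or OFF[n])
def onz(n,p,z):
    c=CI[n]; d=c["R"].T@np.array([(p[0]-c["cx"])/c["fx"],(p[1]-c["cy"])/c["fy"],1]); o=-c["R"].T@c["t"]; return o+d*(z-o[2])/d[2]
def tri(a,b): # top px, side px
    return least_squares(lambda X:np.r_[proj("top",X)-a,proj("side",X)-b],[.7,0,.05]).x
E
python3 - <<'E'
from h import *
L=[("top",(0,.135,.05),(278,343)),("top",(0,-.135,.05),(614,315)),("top",(.113,.125,.257),(252,130)),("top",(.113,-.125,.257),(614,100)),
("top",(.0714,.06,.166),(357,211)),("top",(.0552,-.06,.1472),(519,228)),("top",(.0945,0,.1747),(434,172)),
("side",(.113,.125,.257),(478,45)),("side",(.113,-.125,.257),(692,138)),("side",(.0714,.06,.166),(463,201)),("side",(.0945,0,.1747),(542,213)),("side",(.0552,-.06,.1472),(534,298)),("side",(0,-.135,.05),(522,513))]
def U(p,X): return Ro.from_euler('z',p[2]).apply(X)+[p[0],p[1],0]
f=lambda p:np.concatenate([proj(n,U(p,X))-crop(n,q) for n,X,q in L])
r=least_squares(f,[.7,0,0],loss='soft_l1'); print(r.x,np.round(f(r.x).reshape(-1,2),1).tolist())
p=r.x; np.save("unit.npy",p)
inv=lambda X:Ro.from_euler('z',-p[2]).apply(np.array(X)-[p[0],p[1],0])
nt=onz("top",crop("top",(400,291)),.013); ns=onz("side",crop("side",(437,449)),.0065)
print("nut",nt,ns,inv(nt),inv(ns))
g=lambda q,z:onz("top",crop("top",q),z)
for nm,q,z in [("teeL",(88,370),.014),("teeR",(168,404),.014),("hend",(45,562),.02),("hfar",(81,478),.022),("stop",(298,453),.026),("cruc",(616,388),.034),("drop",(203,222),.107),("jar",(681,160),.085)]:
    X=g(q,z); print(nm,X.round(4),inv(X).round(4))
print("side tee top",[onz("side",crop("side",q),z).round(4) for q,z in [((237,317),.014),((228,362),.0),((28,330),.015)]])
print(Ro.from_rotvec(arm.observe()["tool_rot"]).as_matrix().round(3))
E
```

```text
[ 0.57988707 -0.03040093  0.06133366] [[-0.3, -0.7], [-0.3, -1.0], [-0.3, 0.4], [-0.5, 0.2], [-0.2, 0.3], [-0.1, -0.7], [0.1, 0.0], [-0.6, 0.1], [-0.0, 0.9], [0.6, 1.7], [0.2, 1.1], [0.7, 0.6], [-1.6, 1.5]]
nut [0.61581476 0.00567616 0.013     ] [0.61574967 0.00518212 0.0065    ] [0.03807149 0.03380706 0.013     ] [0.03797623 0.03331793 0.0065    ]
teeL [0.5569 0.2625 0.014 ] [-0.005   0.2938  0.014 ]
teeR [0.5271 0.197  0.014 ] [-0.0387  0.2302  0.014 ]
hend [0.4024 0.2939 0.02  ] [-0.1573  0.3345  0.02  ]
hfar [0.4683 0.2655 0.022 ] [-0.0932  0.3022  0.022 ]
stop [0.4833 0.0904 0.026 ] [-0.089   0.1265  0.026 ]
cruc [ 0.5279 -0.1665  0.034 ] [-0.0602 -0.1326  0.034 ]
drop [0.657  0.1553 0.107 ] [0.0883 0.1806 0.107 ]
jar [ 0.702  -0.2208  0.085 ] [ 0.1102 -0.1976  0.085 ]
side tee top [array([0.555, 0.258, 0.014]), array([0.5316, 0.2084, 0.    ]), array([0.3979, 0.2936, 0.015 ])]
[[-0.952  0.307 -0.   ]
 [ 0.307  0.952 -0.001]
 [ 0.    -0.001 -1.   ]]
```

```bash
cat >>h.py <<'E'
P=np.load("unit.npy")
def U(X): return Ro.from_euler('z',P[2]).apply(X)+[P[0],P[1],0]
def inv(X): return Ro.from_euler('z',-P[2]).apply(np.array(X)-[P[0],P[1],0])
def down(a,tilt=0): # tool x at heading a (deg); tilt>0: fingers lean towards heading a+180
    return Ro.from_euler('z',a,degrees=True)*Ro.from_euler('x',180,degrees=True)*Ro.from_euler('y',-tilt,degrees=True)
def rows(targets):
    s=arm.observe(); p0=s["position"]; R0=Ro.from_rotvec(s["tool_rot"])
    for p,R in targets:
        d=R0.inv().apply(np.array(p)-p0)/.8; t=(R0.inv()*R).as_rotvec()/np.radians(45)
        print(np.r_[d,t].round(4).tolist())
E
python3 - <<'E'
from h import *
R=down(155.5); print((R.as_matrix()).round(2), down(180,30).as_matrix()[:,2])
rows([((.4505,.2715,z),R) for z in(.15,.06,.004)])
E
```

```text
[[-0.91  0.41  0.  ]
 [ 0.41  0.91  0.  ]
 [ 0.    0.   -1.  ]] [ 5.00000000e-01  4.48251839e-17 -8.66025404e-01]
[-0.4319, -0.3787, 0.0796, -0.0012, 0.0, 0.1474]
[-0.4319, -0.3786, 0.1921, -0.0012, 0.0, 0.1474]
[-0.4319, -0.3785, 0.2621, -0.0012, 0.0, 0.1474]
```

Emit:
play_rows --commands '[[[-0.432, -0.3785, 0.08, -0.0012, 0, 0.1474, 0], [-0.432, -0.3785, 0.08, -0.0012, 0, 0.1474, 0], [-0.432, -0.3785, 0.08, -0.0012, 0, 0.1474, 0], [-0.432, -0.3785, 0.08, -0.0012, 0, 0.1474, 0], [-0.432, -0.3785, 0.08, -0.0012, 0, 0.1474, 0], [-0.432, -0.3785, 0.08, -0.0012, 0, 0.1474, 0], [-0.432, -0.3785, 0.08, -0.0012, 0, 0.1474, 0], [-0.432, -0.3785, 0.08, -0.0012, 0, 0.1474, 0], [-0.432, -0.3785, 0.08, -0.0012, 0, 0.1474, 0], [-0.432, -0.3785, 0.08, -0.0012, 0, 0.1474, 0], [-0.432, -0.3785, 0.08, -0.0012, 0, 0.1474, 0], [-0.432, -0.3785, 0.08, -0.0012, 0, 0.1474, 0], [-0.432, -0.3785, 0.08, -0.0012, 0, 0.1474, 0], [-0.432, -0.3785, 0.08, -0.0012, 0, 0.1474, 0], [-0.432, -0.3785, 0.192, -0.0012, 0, 0.1474, 0], [-0.432, -0.3785, 0.192, -0.0012, 0, 0.1474, 0], [-0.432, -0.3785, 0.192, -0.0012, 0, 0.1474, 0]]]' --grip_force 30

```text
time: 1.8
position: [0.4476, 0.2712, 0.0565]
tool_rot: [-0.664, -3.065, 0.006]
wrist_force: [-1.1, -0.5, 0.6]
grip_width: 1.002
gripper_force: 0.0
```

```bash
python3 - <<'E'
from h import *
im=optics.camera("top"); cv2.imwrite("pics/t1.png",cv2.resize(im[165:280,190:310],None,fx=5,fy=5,interpolation=cv2.INTER_CUBIC))
R=down(155.5); s=arm.observe(); print(s["position"],s["wrist_force"])
rows([((.4505,.2715,z),R) for z in(.02,.004)])
E
```

```text
[0.44913641 0.2719001  0.05900538] [ 0.63843631  0.323184   -0.20546752]
[-0.0019, 0.0004, 0.0488, -0.0034, -0.0035, 0.0013]
[-0.0019, 0.0004, 0.0688, -0.0034, -0.0035, 0.0013]
```

Emit:
play_rows --commands '[[[-0.001, 0, 0.049, 0, 0, 0, 0], [-0.001, 0, 0.068, 0, 0, 0, 0], [-0.001, 0, 0.068, 0, 0, 0, 0], [-0.001, 0, 0.068, 0, 0, 0, 1], [-0.001, 0, 0.068, 0, 0, 0, 1], [-0.001, 0, 0.068, 0, 0, 0, 1], [-0.001, 0, 0.068, 0, 0, 0, 1], [-0.001, 0, 0.068, 0, 0, 0, 1], [-0.001, 0, 0.068, 0, 0, 0, 1], [-0.001, 0, 0.068, 0, 0, 0, 1], [-0.001, 0, 0.068, 0, 0, 0, 1], [-0.001, 0, 0.068, 0, 0, 0, 1]]]' --grip_force 40

```text
time: 3.05
position: [0.4516, 0.2718, 0.0059]
tool_rot: [0.667, 3.07, 0.001]
wrist_force: [0.6, 0.4, 0.5]
grip_width: 0.242
gripper_force: 0.2
```

```bash
python3 - <<'E'
from h import *
s=arm.observe(); p0=s["position"];print(p0,s["grip_width"],s["wrist_force"],s["gripper_force"])
h=180+np.degrees(P[2]); R=down(h)
a=U((-.2+.055,.0085,0)); b=U((-.035,.0085,0)); 
# lift, then carry front of the riser, lower to clearance height, insert
z=p0[2]
rows([((p0[0],p0[1],z+.10),R),((a[0],a[1],z+.10),R),((a[0],a[1],z+.02),R),((b[0],b[1],z+.02),R)])
E
```

```text
[0.45156414 0.27175722 0.0059011 ] 0.24163758256082038 [0.63622944 0.41715592 0.45275962] 0.21495056804269552
[0.0, 0.0001, -0.125, 0.0012, 0.0002, -0.6225]
[-0.1376, -0.3528, -0.1253, 0.0012, 0.0002, -0.6225]
[-0.1376, -0.3529, -0.0253, 0.0012, 0.0002, -0.6225]
[-0.259, -0.2883, -0.0253, 0.0012, 0.0002, -0.6225]
```

Emit:
play_rows --commands '[[[0, 0, 0, 0, 0, 0, 1], [0, 0, 0, 0, 0, 0, 1], [0, 0, 0, 0, 0, 0, 1], [0, 0, 0, 0, 0, 0, 1], [0, 0, -0.06, 0, 0, 0, 1], [0, 0, -0.125, 0, 0, 0, 1], [0, 0, -0.125, 0, 0, 0, 1], [-0.035, -0.09, -0.125, 0, 0, -0.16, 1], [-0.07, -0.18, -0.125, 0, 0, -0.32, 1], [-0.1, -0.26, -0.125, 0, 0, -0.48, 1], [-0.1376, -0.353, -0.125, 0, 0, -0.6225, 1], [-0.1376, -0.353, -0.125, 0, 0, -0.6225, 1], [-0.1376, -0.353, -0.125, 0, 0, -0.6225, 1], [-0.1376, -0.353, -0.125, 0, 0, -0.6225, 1], [-0.1376, -0.353, -0.125, 0, 0, -0.6225, 1], [-0.1376, -0.353, -0.125, 0, 0, -0.6225, 1], [-0.1376, -0.353, -0.125, 0, 0, -0.6225, 1], [-0.1376, -0.353, -0.075, 0, 0, -0.6225, 1], [-0.1376, -0.353, -0.0255, 0, 0, -0.6225, 1], [-0.1376, -0.353, -0.0255, 0, 0, -0.6225, 1]]]' --grip_force 40

```text
time: 5.05
position: [0.4314, -0.0294, 0.0224]
tool_rot: [0.099, -3.133, -0.003]
wrist_force: [0.4, 1.3, -0.0]
grip_width: 0.218
gripper_force: 40.0
```

```bash
python3 - <<'E'
from h import *
a=cv2.resize(optics.camera("side")[195:295,200:350],None,fx=4,fy=4,interpolation=cv2.INTER_CUBIC)
b=cv2.resize(optics.camera("top")[160:280,260:400],None,fx=4,fy=4,interpolation=cv2.INTER_CUBIC)[:,:560]
c=np.zeros((560 if 0 else 600,800,3),np.uint8)
a=cv2.resize(a,(400,267)); b=cv2.resize(b,(700,600)); cv2.imwrite("pics/t2.png",b); cv2.imwrite("pics/s2.png",cv2.resize(a,(800,534)))
s=arm.observe(); print(s["position"],inv(s["position"]),s["grip_width"],s["gripper_force"],s["wrist_force"],np.degrees(np.arctan2(*Ro.from_rotvec(s["tool_rot"]).as_matrix()[[1,0],0])))
E
```

```text
[ 0.43427422 -0.03006344  0.02625974] [-0.14531836  0.00926222  0.02625974] 0.21488921033739333 39.99973475933075 [-0.13469699 -0.89007438 -0.50586284] -176.3994022006074
```

View pics/s2.png

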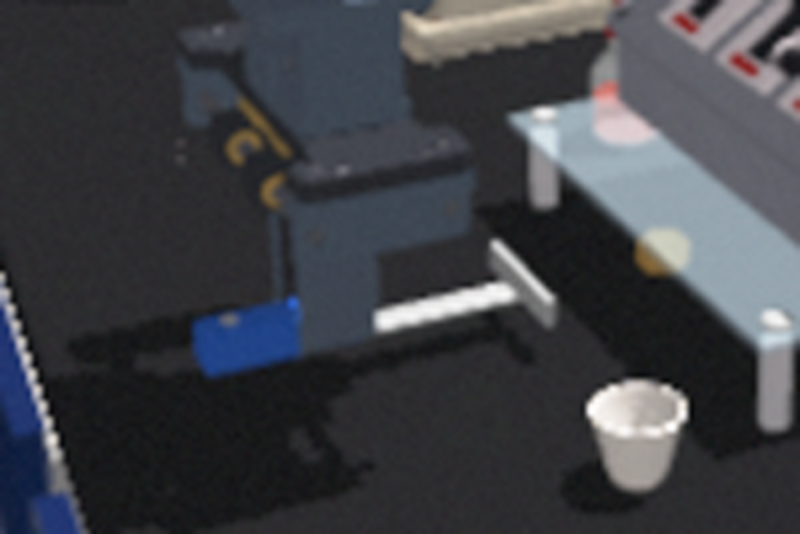

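View pics/t2.png

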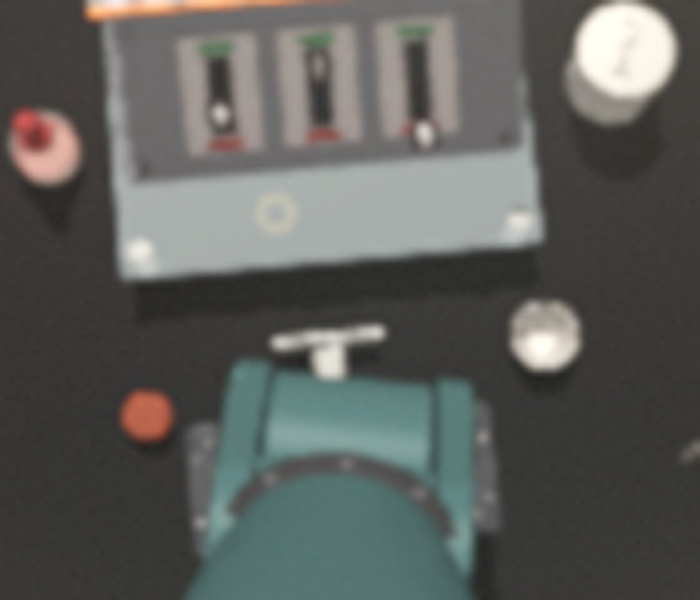

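The probe is held straight, with the tee at (272,342)–(384,332) in the top crop just short of the riser edge, and the nut is undisturbed. I'll check the tee position and the wrist clearance.

```bash
python3 - <<'E'
from h import *
for q,z in [((272,342),.034),((384,332),.034)]: print("tee",inv(onz("top",crop("top",q,5,(260,160)),z)).round(4))
for z in(.15,.2,.25,.3): print("wrist",z,inv(onz("top",crop("top",(340,372),5,(260,160)),z)).round(3))
p0=arm.observe()["position"]; R=down(180+np.degrees(P[2]))
z=.0259
rows([(U((x,.0085,z)),R) for x in(-.1,-.06,-.035)]+[(U((-.035,.0085,.0065)),R)])
E
```

```text
tee [-0.0491  0.0427  0.034 ]
tee [-0.049  -0.0296  0.034 ]
wrist 0.15 [-0.084  0.003  0.15 ]
wrist 0.2 [-0.09   0.004  0.2  ]
wrist 0.25 [-0.095  0.005  0.25 ]
wrist 0.3 [-0.1    0.006  0.3  ]
[-0.0566, -0.001, 0.0004, 0.0016, -0.0021, 0.0019]
[-0.1066, -0.0011, 0.0003, 0.0016, -0.0021, 0.0019]
[-0.1379, -0.0012, 0.0002, 0.0016, -0.0021, 0.0019]
[-0.1379, -0.0012, 0.0245, 0.0016, -0.0021, 0.0019]
```

Emit:
play_rows --commands '[[[-0.04, 0.001, 0, 0, 0, 0, 1], [-0.08, 0.001, 0, 0, 0, 0, 1], [-0.11, 0.001, 0, 0, 0, 0, 1], [-0.13, 0.001, 0, 0, 0, 0, 1], [-0.142, 0.001, 0, 0, 0, 0, 1], [-0.142, 0.001, 0, 0, 0, 0, 1], [-0.142, 0.001, 0, 0, 0, 0, 1], [-0.142, 0.001, 0, 0, 0, 0, 1], [-0.142, 0.001, 0.01, 0, 0, 0, 1], [-0.142, 0.001, 0.02, 0, 0, 0, 1], [-0.142, 0.001, 0.025, 0, 0, 0, 1], [-0.142, 0.001, 0.025, 0, 0, 0, 1], [-0.142, 0.001, 0.025, 0, 0, 0, 1]]]'

```text
time: 6.45
position: [0.5476, -0.0231, 0.0055]
tool_rot: [0.096, -3.14, -0.002]
wrist_force: [-1.3, 0.2, 0.2]
grip_width: 0.219
gripper_force: 40.0
```

```bash
python3 - <<'E'
from h import *
b=cv2.resize(optics.camera("side")[190:280,250:385],None,fx=5.9,fy=5.9,interpolation=cv2.INTER_CUBIC); cv2.imwrite("pics/s3.png",b)
s=arm.observe(); print(s["position"],inv(s["position"]),s["grip_width"],s["gripper_force"],s["wrist_force"])
E
```

```text
[ 0.54764706 -0.02314066  0.00563388] [-0.03173437  0.00922277  0.00563388] 0.21658363279764428 39.999337792396545 [-0.08490869 -0.11942818 -1.28302956]
```

View pics/s3.png

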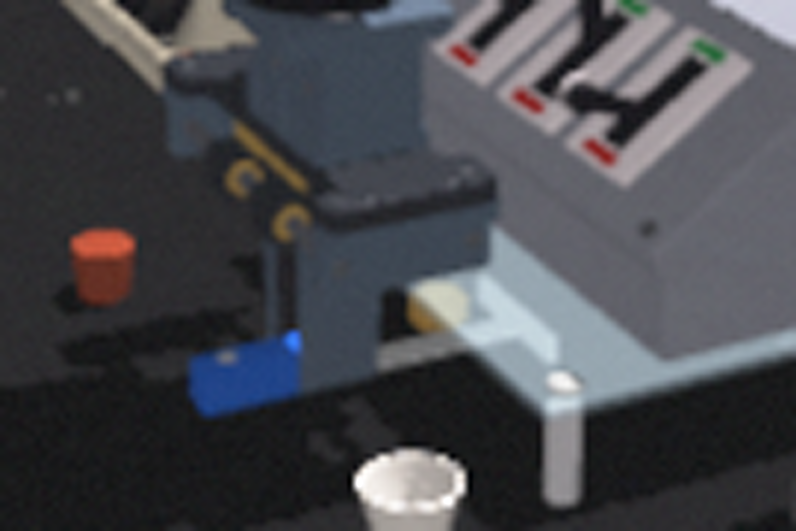

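The tee is down beyond the nut at (530,320), with the strip beside the nut at (437,305). I'll drag it straight out.

Emit:
play_rows --commands '[[[0.01, 0.001, 0, 0, 0, 0, 1], [0.02, 0.002, 0, 0, 0, 0, 1], [0.03, 0.003, 0, 0, 0, 0, 1], [0.04, 0.004, 0, 0, 0, 0, 1], [0.05, 0.004, 0, 0, 0, 0, 1], [0.06, 0.004, 0, 0, 0, 0, 1], [0.07, 0.004, 0, 0, 0, 0, 1], [0.08, 0.004, 0, 0, 0, 0, 1], [0.09, 0.004, 0, 0, 0, 0, 1], [0.098, 0.004, 0, 0, 0, 0, 1], [0.104, 0.004, 0, 0, 0, 0, 1], [0.11, 0.004, 0, 0, 0, 0, 1], [0.114, 0.004, 0, 0, 0, 0, 1], [0.114, 0.004, 0, 0, 0, 0, 1], [0.114, 0.004, 0, 0, 0, 0, 1]]]'

```text
time: 8.0
position: [0.4569, -0.0255, 0.0061]
tool_rot: [-0.096, 3.14, 0.001]
wrist_force: [-0.7, 0.4, -1.3]
grip_width: 0.216
gripper_force: 40.0
```

```bash
python3 - <<'E'
from h import *
b=cv2.resize(optics.camera("side")[190:280,250:385],None,fx=5.9,fy=5.9,interpolation=cv2.INTER_CUBIC); cv2.imwrite("pics/s4.png",b)
s=arm.observe(); print(s["position"],inv(s["position"]),s["grip_width"],s["gripper_force"],s["wrist_force"])
E
```

```text
[ 0.4569865  -0.02553611  0.00612006] [-0.12237128  0.01238888  0.00612006] 0.22041789032132883 39.999332427978516 [-0.00635683 -0.47695181 -1.17995572]
```

View pics/s4.png

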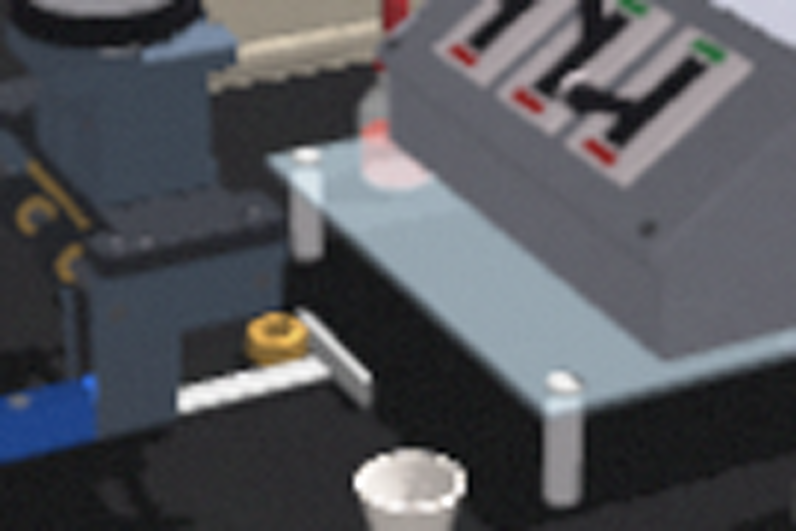

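The nut at (277,340) sits in the corner of the tee, out in front of the riser. I'll open the gripper and lift.

Emit:
play_rows --commands '[[[0, 0, 0, 0, 0, 0, 0.4], [0, 0, 0, 0, 0, 0, 0.4], [0, 0, 0, 0, 0, 0, 0.4], [0, 0, 0, 0, 0, 0, 0.4], [0, 0, -0.03, 0, 0, 0, 0.4], [0, 0, -0.08, 0, 0, 0, 0.4], [0, 0, -0.14, 0, 0, 0, 0.5], [0, 0, -0.2, 0, 0, 0, 0.56], [0, 0, -0.26, 0, 0, 0, 0.56], [0, 0, -0.32, 0, 0, 0, 0.56], [0, 0, -0.36, 0, 0, 0, 0.56], [0, 0, -0.36, 0, 0, 0, 0.56], [0, 0, -0.36, 0, 0, 0, 0.56], [0, 0, -0.36, 0, 0, 0, 0.56]]]'

```text
time: 9.45
position: [0.4559, -0.0257, 0.2927]
tool_rot: [0.096, -3.138, -0.002]
wrist_force: [-0.3, 0.7, 0.5]
grip_width: 0.442
gripper_force: 0.0
```

```bash
cat >>h.py <<'E'
def grip(ang,back=0,tilt=35,deep=.015,dz=0):
    l=.61-ang; R=down(180+np.degrees(P[2]),tilt)
    return (U((.1-.05*np.sin(l),.06,.125+.05*np.cos(l)+dz))+R.as_matrix()[:,2]*(deep-back),R)
E
python3 - <<'E'
from h import *
s=arm.observe(); print(s["position"],s["grip_width"])
print("nut",inv(onz("side",crop("side",(277,340),5.9,(250,190)),.0065)))
rows([grip(0,.1),grip(0,.04)])
b=optics.camera("top")[160:280,260:400]; cv2.imwrite("pics/t5.png",cv2.resize(b,(700,600),interpolation=cv2.INTER_CUBIC))
E
```

```text
[ 0.45589005 -0.02567947  0.29265034] 0.4415860064308936
nut [-0.04037884  0.03903291  0.0065    ]
[-0.1827, 0.0595, 0.0711, 0.0015, -0.7799, -0.0005]
[-0.2258, 0.0595, 0.1324, 0.0015, -0.7799, -0.0005]
```

Emit:
play_rows --commands '[[[-0.05, 0.06, 0, 0, -0.78, 0, 0.56], [-0.05, 0.06, 0, 0, -0.78, 0, 0.56], [-0.05, 0.06, 0, 0, -0.78, 0, 0.56], [-0.05, 0.06, 0, 0, -0.78, 0, 0.56], [-0.05, 0.06, 0, 0, -0.78, 0, 0.56], [-0.1827, 0.0595, 0.071, 0.0015, -0.78, 0, 0.56], [-0.1827, 0.0595, 0.071, 0.0015, -0.78, 0, 0.56], [-0.1827, 0.0595, 0.071, 0.0015, -0.78, 0, 0.56], [-0.1827, 0.0595, 0.071, 0.0015, -0.78, 0, 0.56], [-0.2258, 0.0595, 0.1324, 0.0015, -0.78, 0, 0.56], [-0.2258, 0.0595, 0.1324, 0.0015, -0.78, 0, 0.56], [-0.2258, 0.0595, 0.1324, 0.0015, -0.78, 0, 0.56], [-0.2258, 0.0595, 0.1324, 0.0015, -0.78, 0, 0.56]]]'

```text
time: 10.8
position: [0.6355, 0.0299, 0.2154]
tool_rot: [-0.083, 2.577, 0.035]
wrist_force: [0.2, 0.0, 0.2]
grip_width: 0.444
gripper_force: 0.0
```

```bash
python3 - <<'E'
from h import *
s=arm.observe(); print(s["position"],inv(s["position"]),s["grip_width"],s["wrist_force"])
rows([grip(0,.02),grip(0,0)])
b=cv2.resize(optics.camera("side")[150:250,280:420],None,fx=5.7,fy=5.7,interpolation=cv2.INTER_CUBIC); cv2.imwrite("pics/s6.png",b)
E
```

```text
[0.63551385 0.02988096 0.21543959] [0.05921718 0.05675888 0.21543959] 0.44397665528393043 [0.19782954 0.02626413 0.18635336]
[0.0205, 0.0035, 0.0542, 0.0123, -0.0607, -0.0003]
[0.0193, 0.0033, 0.0791, 0.0123, -0.0607, -0.0003]
```

View pics/s6.png

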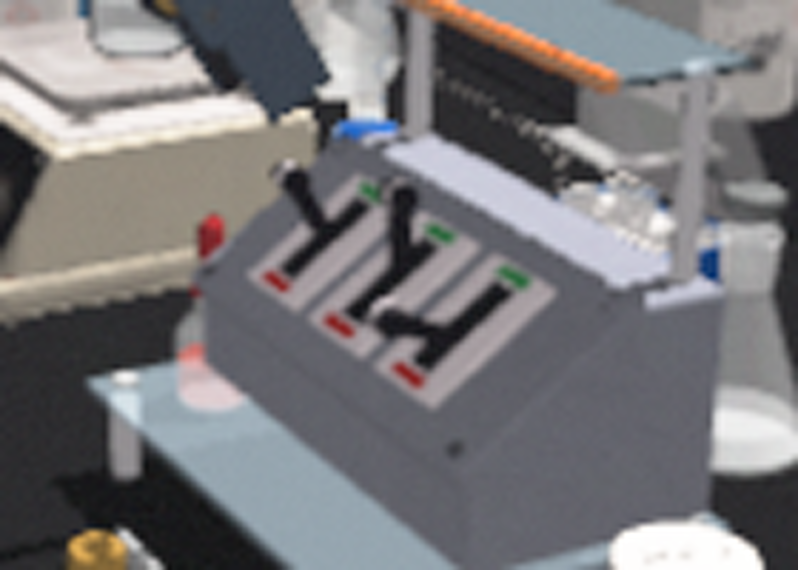

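The tool is still short of its target above the tripped handle (290,165). I'll let it settle at a stand-off, then finish.

Emit:
play_rows --commands '[[[0.02, 0.0035, 0.02, 0, -0.05, 0, 0.56], [0.02, 0.0035, 0.02, 0, -0.05, 0, 0.56], [0.02, 0.0035, 0.02, 0, -0.05, 0, 0.56], [0.02, 0.0035, 0.02, 0, -0.05, 0, 0.56]]]'

```text
time: 11.25
position: [0.6327, 0.0294, 0.2156]
tool_rot: [-0.087, 2.575, 0.048]
wrist_force: [-0.1, 0.3, 0.1]
grip_width: 0.439
gripper_force: 0.0
```

```bash
python3 - <<'E'
from h import *
s=arm.observe(); print(s["position"],inv(s["position"]),s["grip_width"],s["wrist_force"],s["joint_velocities"].round(3))
rows([grip(0,.02),grip(0,0)])
E
```

```text
[0.63265709 0.02939492 0.21559005] [0.05633599 0.05644886 0.21559005] 0.43874098010717305 [-0.09336067  0.28609624  0.07153883] [-0.     0.007 -0.004  0.007  0.001 -0.006]
[0.0177, 0.0034, 0.0562, 0.0244, -0.0571, -0.0002]
[0.0166, 0.0029, 0.0812, 0.0244, -0.0571, -0.0002]
```

```bash
python3 - <<'E'
from h import *
s=arm.observe(); print(s["joint_pos"].round(3),s["tau"].round(1)); print(Ro.from_rotvec(s["tool_rot"]).as_matrix().round(3), down(180+np.degrees(P[2]),35).as_matrix().round(3))
E
```

```text
[-0.016  0.103  2.175  0.202  0.307 -1.83 ] [ -0.1 -48.9 -39.4   0.1  -1.6  -0. ]
[[-0.842 -0.072  0.534]
 [-0.052  0.997  0.052]
 [-0.536  0.016 -0.844]] [[-0.818 -0.061  0.572]
 [-0.05   0.998  0.035]
 [-0.574  0.    -0.819]]
```

Joint 5 is at its 0.31 lower limit, so I'll use less tilt: 20° for the push to off and about 28° at on.

```bash
python3 - <<'E'
from h import *
rows([grip(0,.05,20),grip(0,.0,20)])
E
```

```text
[0.008, 0.0041, 0.0198, 0.0243, 0.2762, 0.003]
[0.0214, 0.0029, 0.0808, 0.0243, 0.2762, 0.003]
```

Emit:
play_rows --commands '[[[0, 0.004, -0.02, 0.02, 0.276, 0, 0.56], [0.008, 0.004, 0.02, 0.02, 0.276, 0, 0.56], [0.008, 0.004, 0.02, 0.02, 0.276, 0, 0.56], [0.008, 0.004, 0.02, 0.02, 0.276, 0, 0.56], [0.008, 0.004, 0.02, 0.02, 0.276, 0, 0.56]]]'

```text
time: 11.75
position: [0.6353, 0.0331, 0.1985]
tool_rot: [-0.09, 2.791, 0.019]
wrist_force: [0.5, 0.6, 0.3]
grip_width: 0.439
gripper_force: 0.0
```

```bash
python3 - <<'E'
from h import *
s=arm.observe(); print(s["position"],inv(s["position"]),inv(grip(0,.05,20)[0]),s["joint_pos"],s["wrist_force"])
rows([grip(0,.05,20),grip(0,.02,20),grip(0,.0,20)])
E
```

```text
[0.63525314 0.03308892 0.19848729] [0.05915358 0.05997679 0.19848729] [0.05938592 0.06       0.19887164] [ 0.00597102  0.17803104  2.06663606  0.04279403  0.54851513 -1.66212421] [0.479323   0.59865899 0.27838299]
[-0.0004, 0.0, -0.0004, 0.0043, 0.0005, 0.0035]
[-0.0004, -0.0001, 0.0371, 0.0043, 0.0005, 0.0035]
[-0.0004, -0.0002, 0.0621, 0.0043, 0.0005, 0.0035]
```

Emit:
play_rows --commands '[[[0, 0, 0.02, 0, 0, 0, 0.56], [0, 0, 0.04, 0, 0, 0, 0.56], [0, 0, 0.062, 0, 0, 0, 0.56], [0, 0, 0.062, 0, 0, 0, 0.56], [0, 0, 0.062, 0, 0, 0, 1], [0, 0, 0.062, 0, 0, 0, 1], [0, 0, 0.062, 0, 0, 0, 1], [0, 0, 0.062, 0, 0, 0, 1], [0, 0, 0.062, 0, 0, 0, 1], [0, 0, 0.062, 0, 0, 0, 1]]]' --grip_force 12

```text
time: 12.75
position: [0.6527, 0.0356, 0.1528]
tool_rot: [-0.091, 2.791, 0.021]
wrist_force: [-5.4, 15.6, 8.5]
grip_width: 0.173
gripper_force: 12.0
```

```bash
python3 - <<'E'
from h import *
s=arm.observe(); print(inv(s["position"]),inv(grip(0,0,20)[0]),s["grip_width"]*91,s["gripper_force"],s["wrist_force"])
rows([grip(a,0,20) for a in(-.12,-.25,-.37,-.47,-.54,-.58)])
E
```

```text
[0.07667428 0.06142369 0.15279446] [0.07648693 0.06       0.15188701] 15.703161803263878 12.000596970319748 [-5.35571191 15.6028832   8.50736158]
[0.0077, -0.0018, 0.0033, 0.006, 0.0009, 0.0034]
[0.0151, -0.0018, 0.0068, 0.006, 0.0009, 0.0034]
[0.0214, -0.0018, 0.0109, 0.006, 0.0009, 0.0034]
[0.0262, -0.0018, 0.0148, 0.006, 0.0009, 0.0034]
[0.0294, -0.0018, 0.0178, 0.006, 0.0009, 0.0034]
[0.0311, -0.0018, 0.0197, 0.006, 0.0009, 0.0034]
```

Emit:
play_rows --commands '[[[0, 0.0025, 0, 0, 0, 0, 1], [0.0077, 0.0025, 0.0033, 0, 0, 0, 1], [0.0151, 0.0025, 0.0068, 0, 0, 0, 1], [0.0214, 0.0025, 0.0109, 0, 0, 0, 1], [0.0262, 0.0025, 0.0148, 0, 0, 0, 1], [0.0294, 0.0025, 0.0178, 0, 0, 0, 1], [0.0311, 0.0025, 0.0197, 0, 0, 0, 1], [0.0311, 0.0025, 0.0197, 0, 0, 0, 1], [0.0311, 0.0025, 0.0197, 0, 0, 0, 1], [0.0311, 0.0025, 0.0197, 0, 0, 0, 1]]]'

```text
time: 13.75
position: [0.6344, 0.0353, 0.1289]
tool_rot: [-0.09, 2.791, 0.019]
wrist_force: [-6.3, 1.9, 7.1]
grip_width: 0.175
gripper_force: 12.0
```

```bash
python3 - <<'E'
from h import *
s=arm.observe(); print(inv(s["position"]),[(a,inv(grip(a,0,20)[0]).round(4)) for a in (-.5,-.55,-.58)],s["grip_width"]*91,s["gripper_force"],s["wrist_force"],s["joint_pos"])
rows([grip(a,0,t) for a,t in((-.4,20),(-.2,21.),(0,22),(.2,24),(.4,26),(.55,27),(.58,27))])
b=cv2.resize(optics.camera("side")[150:250,280:420],None,fx=5.7,fy=5.7,interpolation=cv2.INTER_CUBIC); cv2.imwrite("pics/s7.png",b)
E
```

```text
[0.05842798 0.06220651 0.12891244] [(-0.5, array([0.0603, 0.06  , 0.1331])), (-0.55, array([0.0593, 0.06  , 0.1309])), (-0.58, array([0.0587, 0.06  , 0.1295]))] 15.92581296157216 12.000588476657867 [-6.30350119  1.93031891  7.10402408] [ 0.00997128  0.2861689   2.09226296  0.05206286  0.41527597 -1.66948853]
[-0.0088, -0.0028, -0.0082, 0.0044, -0.0001, 0.0035]
[-0.0197, -0.0028, -0.0149, 0.0044, -0.0223, 0.0035]
[-0.0317, -0.0028, -0.0193, 0.0044, -0.0446, 0.0035]
[-0.0447, -0.0028, -0.0213, 0.0045, -0.089, 0.0034]
[-0.0578, -0.0028, -0.0209, 0.0046, -0.1334, 0.0033]
[-0.0673, -0.0029, -0.0189, 0.0046, -0.1557, 0.0033]
[-0.069, -0.0029, -0.0184, 0.0046, -0.1557, 0.0033]
```

View pics/s7.png

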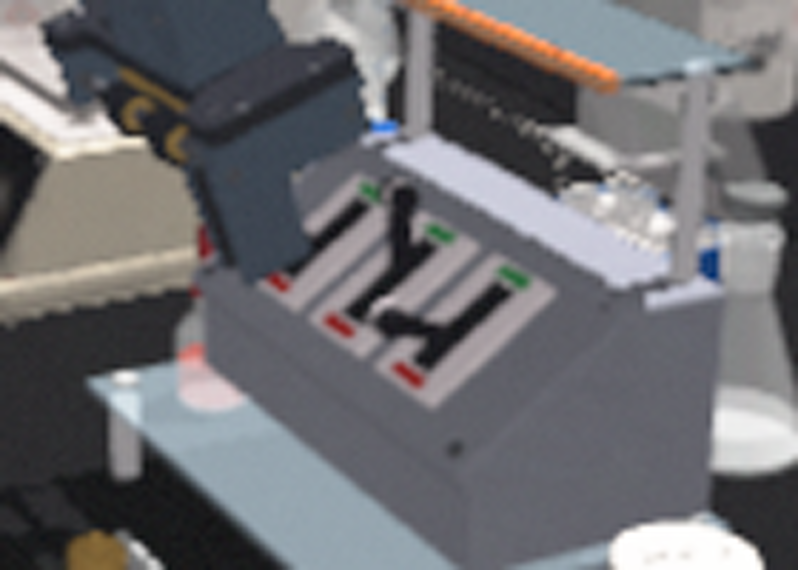

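Emit:
play_rows --commands '[[[0.002, 0, 0.004, 0, 0, 0, 1], [0.002, 0, 0.004, 0, 0, 0, 1], [0, 0, 0, 0, 0, 0, 1], [-0.0088, 0, -0.0082, 0, 0, 0, 1], [-0.0197, 0, -0.0149, 0, -0.0223, 0, 1], [-0.0317, 0, -0.0193, 0, -0.0446, 0, 1], [-0.0447, 0, -0.0213, 0, -0.089, 0, 1], [-0.0578, 0, -0.0209, 0, -0.1334, 0, 1], [-0.0673, 0, -0.0189, 0, -0.1557, 0, 1], [-0.069, 0, -0.0184, 0, -0.1557, 0, 1], [-0.0705, 0, -0.0184, 0, -0.1557, 0, 1], [-0.0705, 0, -0.0184, 0, -0.1557, 0, 1], [-0.0705, 0, -0.0184, 0, -0.1557, 0, 1], [-0.0705, 0, -0.0184, 0, -0.1557, 0, 1]]]'

```text
time: 15.2
position: [0.6816, 0.0382, 0.1613]
tool_rot: [-0.086, 2.671, 0.024]
wrist_force: [-12.5, 0.8, 6.5]
grip_width: 0.173
gripper_force: 12.0
```

```bash
python3 - <<'E'
from h import *
s=arm.observe(); print(inv(s["position"]),[(a,inv(grip(a,0,27)[0]).round(4)) for a in (.3,.5,.55,.6)],s["grip_width"]*91,s["gripper_force"],s["wrist_force"],s["joint_pos"])
R=Ro.from_rotvec(s["tool_rot"]).as_matrix(); print(np.degrees(np.arccos(-R[2,2])))
E
```

```text
[0.10576664 0.06226454 0.16128411] [(0.3, array([0.0916, 0.06  , 0.1593])), (0.5, array([0.1013, 0.06  , 0.1613])), (0.55, array([0.1038, 0.06  , 0.1615])), (0.6, array([0.1063, 0.06  , 0.1616]))] 15.711213245530098 12.000687718391418 [-12.45032872   0.83268525   6.47035243] [ 0.01152032  0.27961386  2.05228935  0.07852365  0.34220112 -1.69157452]
26.880141675772116
```

Emit:
play_rows --commands '[[[0, 0, 0, 0, 0, 0, 0.56], [0, 0, 0, 0, 0, 0, 0.56], [0, 0, 0, 0, 0, 0, 0.56], [0, 0, 0, 0, 0, 0, 0.56], [0, 0, -0.02, 0, 0, 0, 0.56], [0.01, 0, -0.05, 0, 0, 0, 0.56], [0.03, 0, -0.1, 0, 0, 0, 0.56], [0.05, 0, -0.16, 0, 0, 0, 0.56], [0.07, 0, -0.2, 0, 0, 0, 0.56], [0.07, 0, -0.2, 0, 0, 0, 0.56], [0.07, 0, -0.2, 0, 0, 0, 0.56], [0.07, 0, -0.2, 0, 0, 0, 0.56]]]'

```text
time: 16.4
position: [0.5606, 0.03, 0.2779]
tool_rot: [-0.086, 2.67, 0.024]
wrist_force: [0.4, -0.2, 0.1]
grip_width: 0.441
gripper_force: 0.0
```

```bash
python3 - <<'E'
from h import *
b=cv2.resize(optics.camera("side")[150:270,255:415],None,fx=5,fy=5,interpolation=cv2.INTER_CUBIC); cv2.imwrite("pics/s8.png",b)
s=arm.observe(); print(inv(s["position"]),s["wrist_force"],s["joint_velocities"].round(3))
E
```

```text
[-0.01564445  0.06147281  0.27759315] [ 0.05945773  0.31543857 -0.36092339] [-0.     0.006  0.001 -0.001  0.002  0.001]
```

View pics/s8.png

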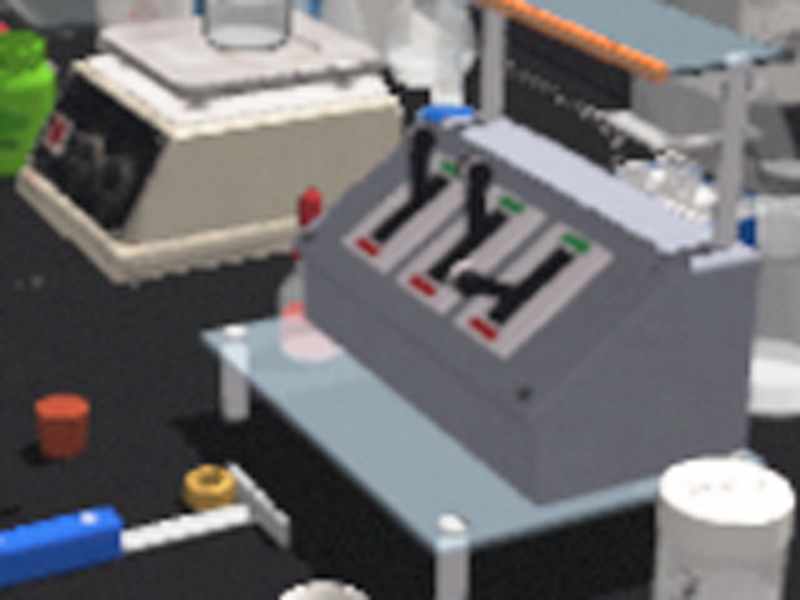

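The left handle now stands upright at (423,135), the middle one is still on and the right one off. The nut (210,487) and probe lie out in front of the riser, and the robot is clear of everything.

```bash
python3 -c "
from station import job_done
print(job_done())"
```

```text
the job is handed in; nothing more can be done
None
```

I've handed the job in, and the last picture shows everything as asked: nut dragged out and probe on the bench clear of the riser, the tripped left breaker pushed off then thrown on, the other two handles unchanged. No verdict came back; joint 5 briefly read 0.307 against its 0.31 lower limit while I was finding the tilt.

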